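# Hold a spring clamp open round the edge of a plant card

### The job

Take the spring clamp out of the wooden tray, squeeze its levers so that its jaws gape wide, and bring the open jaws round the upright edge of the card that faces the robot, one jaw on each side and clear of the card, so that a second sheet can be slipped in. Finish while still holding it squeezed open there in the air, touching neither card nor stand. Don't push on the card or let the clamp bite it, and don't disturb the tape measure, the marker or the flower pot.

Things in the scene. Friction and masses are not known exactly. Their poses are not given: they have to be found in the camera images.
- clamp: small steel spring clamp lying on its side in the tray: two halves on one pivot, like a clothes peg; 86 mm long, 44 mm across its two lever ends, 24 mm high as it lies. Origin: on the pivot axis, at the underside. Its x axis points from the pivot to the jaws, y to its left half, z (up as it lies) is the pivot axis. The origin and axes belong to the left half. Mass about 0.065 kg
- clamp_grip (a point): point midway between the lever ends of the shut clamp, 37 mm behind the pivot, 12 mm above the underside; fixed to the left half, axes as the clamp's. Each lever ends in a flat rubber finger pad, 14 mm long, 7 thick, 24 high, centred 17.5 mm to either side of this point in y; outer faces parallel at 0.35 rad. Squeezed together they open the jaws: 5 N starts it, 9 N gives 0.4 rad
- clamp_jaw (a joint): opening angle between the clamp's halves: 0 shut, stop at 0.6 rad, sprung shut. The right half turns by this angle, away from the left at the jaws; the width over the lever ends is about 44 mm shut, 29 mm at 0.35 rad and 26 mm at 0.43 rad, the gap between the jaw pads about 2 mm plus 37 mm per rad (18 mm at 0.43 rad)
- left_jaw_tip (a point): inner face of the left half's jaw pad, middle of the pad, half-way up the clamp. The pad is 10 mm long and ends 5 mm ahead of this point; 37 mm ahead of the pivot
- right_jaw_tip (a point): the same point on the right half's jaw pad
- card_edge (a point): point on the card's upright edge that faces the robot, 62 mm above the bench. x points into the card along its width (away from the robot), y is the card's normal, z up. The card is 4 mm thick, 100 mm wide, its top edge 33 mm above this point. It stands in a slotted wooden block, 70 mm along the card, 56 mm across and 26 mm high, which begins 30 mm behind the edge; the card's bare lower corner, 10 mm above the bench, overhangs in front of it
- card_stand: the card with its wooden block, fixed to the bench. Origin under the block, 45 mm behind the card's near edge along x; axes as card_edge
- tray: shallow open wooden tray fixed to the bench, 150 mm (its x) by 340 mm (its y), walls 28 mm high and 4 mm thick, floor 4 mm thick. Origin: centre of its underside
- toolbox: large red closed toolbox, fixed, behind the tray: about 0.5 m long and 0.25 m high; its front stands at about x = 0.55 from y = 0.11 to the right, so carry the clamp along in front of it. Origin under its middle
- tape_measure: tape measure standing in the tray, 38 x 82 x 64 mm; leave alone. Origin at its underside
- marker: marker pen lying in the tray's middle along the tray's x, 135 mm long, 17 mm thick; leave alone. Origin at its underside
- pot: small clay flower pot standing on the bench, 74 mm wide, 65 mm high; leave alone. Origin at its underside
Mind the look-alikes: they are no part of the job. Of the things like the clamp, leave any that is green; of the rest the larger one is meant. What is shaped like the card_stand but green or red is not meant.

How it is judged (in metres and radians):
On the way:
1. the clamp is held clear above the tray (height (world z) of clamp_grip above 0.05 m and contact force between the fingers and clamp above 1 N and contact force between tray and clamp below 0.05 N), for 0.2 s.
At the end, for the whole second after the job is handed in: fingers hold the clamp open beyond 0.27 rad, at rest, underside over 25 mm up; both pad centres 5 to 34 mm past the card edge, 22 mm below to 28 mm above card_edge, on opposite sides, 3 mm or more from the card mid-plane; nothing touches card or stand; bystanders within 30 mm (value of joint clamp_jaw above 0.27 rad and contact force between the fingers and clamp above 2 N and contact force between anything else and card_stand below 0.1 N and x of left_jaw_tip in the frame of card_edge between 0.005 and 0.034 m and z of left_jaw_tip in the frame of card_edge between -0.022 and 0.028 m and x of right_jaw_tip in the frame of card_edge between 0.005 and 0.034 m and z of right_jaw_tip in the frame of card_edge between -0.022 and 0.028 m and ((y of left_jaw_tip in the frame of card_edge above 0.003 m and y of right_jaw_tip in the frame of card_edge below -0.003 m) or (y of right_jaw_tip in the frame of card_edge above 0.003 m and y of left_jaw_tip in the frame of card_edge below -0.003 m)) and linear speed of clamp below 0.03 m/s and height (world z) of clamp above 0.025 m and distance of each of tape_measure, marker, pot from where it was at the start of the episode below 0.03 m); the arm keeps its last pose, push and grip.
It fails at once if the card or its stand is pushed or bitten with more than 5 N (contact force between anything else and card_stand above 5 N).
It fails at once if the tape measure is moved by more than 30 mm (distance of tape_measure from where it was at the start of the episode above 0.03 m).
It fails at once if the marker is moved by more than 30 mm (distance of marker from where it was at the start of the episode above 0.03 m).
It fails at once if the pot is moved by more than 30 mm (distance of pot from where it was at the start of the episode above 0.03 m).
It also fails if it takes over 48 s, if anything falls off the work surface, if the arm or the gripper's body presses on something with over 40 N, if the wrist force passes 120 N, or if a joint passes its speed limit or range.

### The arm

A 6-joint arm with a two-finger parallel gripper is mounted at the origin on a cart in front of the work surface, level with it; the furniture and walls round the work are solid. World frame = base frame: x ahead of the robot, y to its left, z up, the work surface at z = 0. Lengths are in mm, angles in degrees, forces in N, time in s.
With the tool pointing down it reaches from about 350 to 850 mm from the base axis. Payload 8.1 kg.
Tool frame: the origin (TCP) lies midway between the tips of the shut fingers; the grasp point (between the pads) lies grip_depth behind it (grip_depth is the distance from the TCP to the grasp point, in mm); z points along the fingers, y is the line along which they close (so a half turn about z gives the same grasp; the last joint's range is limited). The gripper opens to 85 mm and grips with 20 to 120 N. Pads are 22 mm wide; open, the fingers measure 114 mm over their backs; the gripper's body (76 mm by 85 mm) begins 54 mm behind the grasp point. The pads swing forward as they close: fully open they stand 13 mm farther back than shut.
Start: joints at [64.091, 7.471, 85.268, -0, 87.261, -4.893], TCP at [215.157, 560.101, 231.292] pointing down, gripper open.
Joint ranges: [-169.43, 169.43], [-51.17, 129.36], [1.28, 143.12], [-76.62, 256.62], [0, 156.53], [-152.29, 152.29]. Speed limits (degrees/s): [136.94, 136.94, 159.86, 180, 180, 180].

### API

Orientations are given as [roll, pitch, yaw] about the fixed x, y, z axes, in that order (R = Rz(yaw) Ry(pitch) Rx(roll)).
In Python, from bench import sense, snapshot, hand_in, grip_depth gives the robot as it stands. The module is installed in compiled form; this text tells all that it offers.
- The arm moves only by the tool apply_moves, never from a script. Its argument "series" is text: rows parted by semicolons, each of 5 numbers parted by spaces: the shift along the tool's x, y, z each as a share of 0.3 m, from -1 to 1, then the turn about the tool's z as a share of 2 rad, from -1 to 1, then the gripper's target within -1 to 1 (shut at 1, half-way at 0, fully open at -1). In form: tx ty tz twist gripper; .... A call has 1 to 5 rows; each row shifts and turns the commanded pose from where the row before left it, along the tool's axes as they then stand; what a row does not reach is not made up. A row lasts 1/12 s, in which the tool goes at most 41.7 mm and 7.16 degrees, less where a joint would pass 70% of its speed; a pose out of reach is approached as far as the arm can. A call with a number of a shift or a turn outside -1 to 1 is refused whole. A call with a gripper value outside its range is refused whole. The fingers move at their own pace and stop on an object; "squeeze" is the grip in N (left out, the last holds). Time passes only in rows, so rows that do not move let the fingers close. It gives the time, the measured TCP pose, the force, the opening and the grip force at its end, in the units of the state.
- sense(): the state, without advancing time (a new reading comes with each control period).
- snapshot(name): name is "scene" or "top" or "wrist"; returns a dict with "frame" (420x560x3 uint8, blue, green, red), "depth" (420x560 float32, mm along the optical axis (not along the pixel's ray), 0 where there is no reading), "intrinsics" (3x3 intrinsics, pixels), "extrinsics" (4x4, takes a point from camera to world coordinates); the wrist camera has in their place "tool_from_camera" (4x4, takes a point from camera to tool coordinates, whose origin is the TCP and whose axes are the flange's). Camera axes: x right, y down, z forward; pixel columns grow to the right and rows downward; lengths in mm; the calibration is good to about 2 mm. A picture is of the moment at which its call begins: read the wrist's pose just before it.
- hand_in(): hands the job in; it is judged then, once.
The state is a dict: "time": time; "joint_pos": joint angles; "qd": joint speeds; "joint_efforts": joint torques, N m; "tool_pos": TCP position; "tcp_rot": TCP orientation; "ft_force": force on the tool from outside, world axes, zero at the start; "wrist_torque": the same for the moment, N m; "finger_gap": finger opening in mm; "grip_force": force on a finger pad.
Only numpy, scipy, OpenCV 4.12 (cv2) and the standard library are available. Lean on these libraries where they do the work, as an engineer would, in place of code of your own. Each camera call takes 0.05 s, during which the arm holds its last target. There are 200 camera calls.

## Working session

There is one attempt and no reset: what is moved stays moved. The work goes in short steps, Python scripts to look and compute and a tool call to move; the robot and the scene stay as the last step left them, time stands still between calls to the robot, and variables do not carry over. Pictures are saved under pics/ and viewed, at most 10 in all, crops included, and the job is handed in when it is done.

Besides the shell and the picture viewer there is one more tool, called by a JSON object that holds its "api" and its "payload", one argument or row to a line. apply_moves: Moves the arm, as the interface text tells. Its arguments: {"type":"object","properties":{"series":{"type":"string"},"squeeze":{"type":"number"}},"required":["series"]}

```bash
mkdir -p pics
cat > h.py <<'E'
import numpy as np,cv2,pickle
from bench import sense,snapshot,grip_depth
def cloud(s,E=None):
    K=np.array(s["intrinsics"]);E=np.array(s["extrinsics"]) if E is None else E
    d=s["depth"];v,u=np.mgrid[:d.shape[0],:d.shape[1]]
    P=np.stack([(u-K[0,2])/K[0,0]*d,(v-K[1,2])/K[1,1]*d,d],-1)
    return P@E[:3,:3].T+E[:3,3]
E
python3 - <<'E'
from h import *
print(sense(),grip_depth)
for n in("scene","top"):
    s=snapshot(n);cv2.imwrite(f"pics/{n}.png",s["frame"]);pickle.dump(s,open(n+".pkl","wb"))
    print(n,s["extrinsics"],s["intrinsics"])
E
```

```text
{'time': 0.0, 'joint_pos': array([ 6.40905259e+01,  7.51527106e+00,  8.53293164e+01,  8.32031923e-04,
        8.72617500e+01, -4.89196692e+00]), 'qd': array([-0.00678417,  0.04120596, -0.0613063 ,  0.05845032,  0.07494977,
       -0.00508572]), 'joint_efforts': array([-9.24785854e-05, -5.69379759e+01, -5.00567651e+01, -1.31884908e-04,
        1.43278419e-02,  3.90323805e-05]), 'tool_pos': array([214.91412497, 559.59982547, 230.24238025]), 'tcp_rot': array([-1.79894121e+02, -9.89613899e-03,  1.58982443e+02]), 'ft_force': array([-0.29293041, -0.39405747,  0.3345198 ]), 'wrist_torque': array([0.0333378, 0.0176669, 0.0087074]), 'grip_force': 0.0, 'finger_gap': 85.54424865442603} 18.700000000000003
scene [[ 5.83392900e-01 -5.73666043e-01  5.74943472e-01 -1.21095853e+02]
 [-8.12166666e-01 -4.17425179e-01  4.07604621e-01 -3.74092546e+02]
 [ 6.16695134e-03 -7.04743564e-01 -7.09435323e-01  8.92276530e+02]
 [ 0.00000000e+00  0.00000000e+00  0.00000000e+00  1.00000000e+00]] [[434.83083141   0.         283.72738406]
 [  0.         434.83083141 211.47999276]
 [  0.           0.           1.        ]]
top [[-1.40142285e-02 -9.97058408e-01  7.53533834e-02  4.34499868e+02]
 [-9.99901522e-01  1.39185741e-02 -1.79443909e-03  1.28851215e+02]
 [ 7.40348928e-04 -7.53711104e-02 -9.97155278e-01  1.54610834e+03]
 [ 0.00000000e+00  0.00000000e+00  0.00000000e+00  1.00000000e+00]] [[508.8190966    0.         274.96076115]
 [  0.         508.8190966  211.78504307]
 [  0.           0.           1.        ]]
```

View pics/top.png

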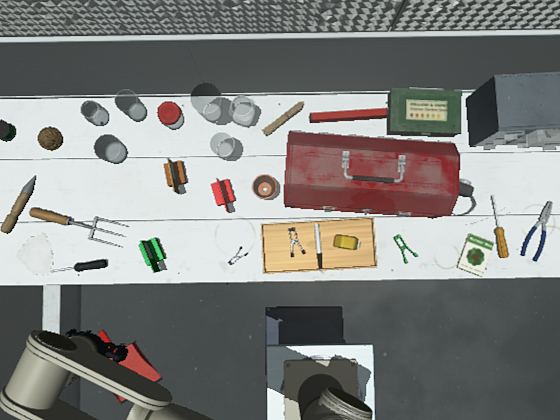

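View pics/scene.png

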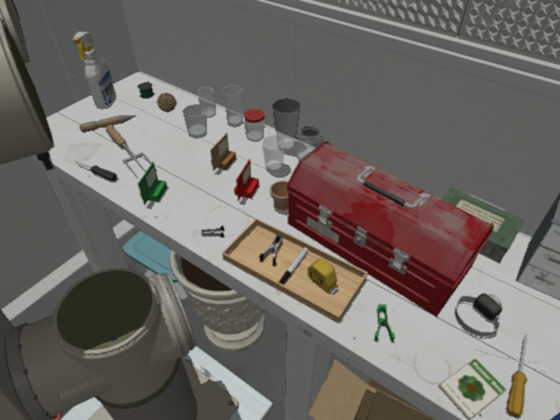

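The top view shows the clamp in the tray at (294,242), the marker at (319,246), the tape measure at (347,242), the pot at (265,187) and the brown card stand at (175,177). The scene view agrees: clamp (270,248), card (222,152).

Run:
```python
from h import *
s=pickle.load(open("top.pkl","rb"));P=cloud(s)
for n,u,v in[("clamp",294,242),("stand",175,177),("pot",265,187),("pot2",265,180),("red",222,193),("marker",319,246),("tape",347,242),("tbox",292,210)]: print(n,P[v,u].round())
a=s["frame"][215:275,255:345];b=s["frame"][150:210,145:235]
cv2.imwrite("pics/c1.png",np.hstack([cv2.resize(i,None,fx=4.4,fy=4.4,interpolation=2) for i in(a,b)]))
# card stand points
Q=P[155:200,160:192].reshape(-1,3);
for lo,hi in((15,35),(60,110)):
    q=Q[(Q[:,2]>lo)&(Q[:,2]<hi)];print(lo,len(q),q.mean(0).round(1) if len(q) else 0, cv2.minAreaRect(q[:,:2].astype(np.float32)))
s=pickle.load(open("scene.pkl","rb"));P=cloud(s)
Q=P[125:180,200:240].reshape(-1,3)
q=Q[(Q[:,2]>34)&(Q[:,2]<100)];print(len(q),q.mean(0).round(1),q.min(0),q.max(0),cv2.minAreaRect(q[:,:2].astype(np.float32)))
```

```text
clamp [458.  71.  32.]
stand [658. 424.  32.]
pot [628. 155.  -1.]
pot2 [647. 155.  20.]
red [604. 280.  67.]
marker [445.  -5.  16.]
tape [455. -82.  61.]
tbox [556.  74.   3.]
15 340 [671.  426.3  25.4] ((658.0455322265625, 426.5907897949219), (98.75838470458984, 57.629798889160156), 11.64034366607666)
60 117 [657.2 425.7  84.4] ((658.4227905273438, 426.6080322265625), (100.67076873779297, 6.486756801605225), 9.409626007080078)
368 [655.5 428.5  67. ] [551.08905947 266.62000327  34.00374913] [754.18481568 582.31235132  99.63570289] ((652.9345703125, 422.1053466796875), (370.4949951171875, 68.97749328613281), 53.64012145996094)
```

View pics/c1.png

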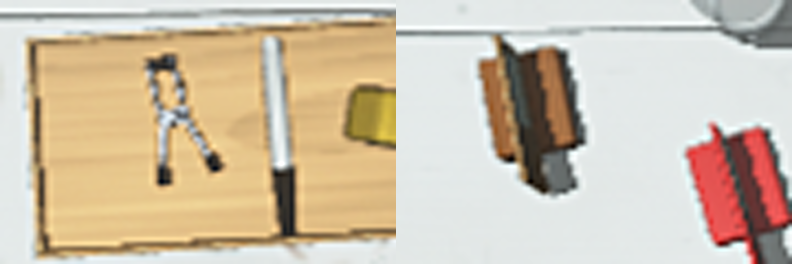

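The crop shows the clamp with jaws away from the robot at (162,63), pivot (175,115) and lever ends (165,178) and (215,163), so its yaw is about 15°. The card's near lower edge is at about (545,190), also yawed about 10°. I'll move to hover over the levers.

{"api": "apply_moves", "payload": {
  "series": "-0.089 -0.094 0 0 -0.45; -0.089 -0.094 0 0 -0.45; -0.089 -0.094 0 0 -0.45; -0.089 -0.094 0 0 -0.45; -0.089 -0.094 0 0 -0.45",
  "squeeze": 20
}}

```text
time: 0.52
tool_pos: [289.2, 378.8, 230.7]
tcp_rot: [-180.0, -0.0, 159.0]
ft_force: [1.2, 1.1, 0.4]
finger_gap: 61.8
grip_force: 0.0
```

{"api": "apply_moves", "payload": {
  "series": "-0.089 -0.094 0 0 -0.45; -0.089 -0.094 0 0 -0.45; -0.089 -0.094 0 0 -0.45; -0.089 -0.094 0 0 -0.45; -0.089 -0.094 0 0 -0.45"
}}

```text
time: 0.93
tool_pos: [363.3, 199.3, 231.1]
tcp_rot: [-180.0, 0.0, 159.0]
ft_force: [0.7, 0.4, 0.1]
finger_gap: 62.4
grip_force: 0.0
```

{"api": "apply_moves", "payload": {
  "series": "-0.089 -0.094 0 0 -0.45; -0.089 -0.094 0 0 -0.45; -0.089 -0.094 0 0 -0.45; -0.089 -0.094 0 0 -0.45; 0 0 0 -0.053 -0.45"
}}

```text
time: 1.35
tool_pos: [423.9, 51.5, 231.0]
tcp_rot: [-179.9, 0.1, 164.6]
ft_force: [1.1, 0.3, 0.1]
finger_gap: 62.4
grip_force: 0.0
```

{"api": "apply_moves", "payload": {
  "series": "0 0 0 -0.053 -0.45; 0 0 0 -0.053 -0.45; 0 0 0 -0.053 -0.45; 0 0 0 -0.053 -0.45; 0 0 0 -0.053 -0.45"
}}

```text
time: 1.77
tool_pos: [422.2, 57.4, 230.8]
tcp_rot: [180.0, -0.0, -164.3]
ft_force: [0.1, 0.4, -0.3]
finger_gap: 61.8
grip_force: 0.0
```

{"api": "apply_moves", "payload": {
  "series": "0 0 0 0 -0.45; 0 0 0 0 -0.45"
}}

```text
time: 1.93
tool_pos: [422.3, 57.5, 231.0]
tcp_rot: [180.0, -0.0, -164.8]
ft_force: [-0.4, -1.0, -0.5]
finger_gap: 61.7
grip_force: 0.0
```

```bash
cat >> h.py <<'E'
from scipy.spatial.transform import Rotation as Ro
def wrist(name):
    st=sense();s=snapshot("wrist")
    T=np.eye(4);T[:3,:3]=Ro.from_euler("xyz",st["tcp_rot"],degrees=True).as_matrix();T[:3,3]=st["tool_pos"]
    E=T@np.array(s["tool_from_camera"])
    cv2.imwrite(f"pics/{name}.png",s["frame"]);pickle.dump((s,E,st),open(name+".pkl","wb"))
    return s,E,st
def ray(s,E,u,v,z):
    K=np.array(s["intrinsics"]);r=E[:3,:3]@[(u-K[0,2])/K[0,0],(v-K[1,2])/K[1,1],1]
    return E[:3,3]+r*(z-E[2,3])/r[2]
E
python3 - <<'E'
from h import *
s,E,st=wrist("w1");print(st["tool_pos"],st["tcp_rot"],st["finger_gap"],st["time"],s["tool_from_camera"])
E
```

```text
[422.30532506  57.49752824 231.0136449 ] [ 1.79993613e+02 -2.97214891e-02 -1.64763628e+02] 61.73640375239008 1.9333 [[ 1.76232822e-04 -9.49281326e-01 -3.14427946e-01  8.03172762e+01]
 [ 9.99999848e-01  2.86764552e-06  5.51829427e-04 -3.75388837e-01]
 [-5.22939702e-04 -3.14427995e-01  9.49281182e-01 -1.43107532e+02]
 [ 0.00000000e+00  0.00000000e+00  0.00000000e+00  1.00000000e+00]]
```

View pics/w1.png

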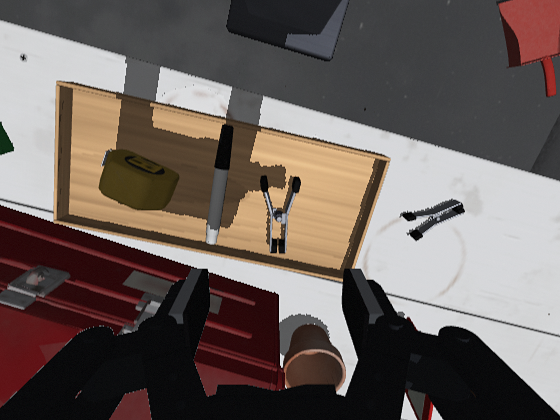

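The wrist view shows the clamp's lever pads at (266,185) and (295,185), its pivot at (279,216) and its jaws at (278,246). The tape measure and marker are to the left, and the smaller look-alike is at (432,218).

Run:
```python
from h import *
s,E,st=pickle.load(open("w1.pkl","rb"))
m=(s["frame"].max(2)<55).astype(np.uint8);m[:170]=0;m[260:]=0;m[:,:250]=0;m[:,310:]=0
n,l,S,c=cv2.connectedComponentsWithStats(m)
for i in range(1,n):
    if S[i,4]>15: print(S[i],c[i].round(1),ray(s,E,*c[i],26).round(1))
P=cloud(s,E);
for p in((266,185),(295,185),(279,216),(274,245),(283,245)): print(p,P[p[1],p[0]].round(1),ray(s,E,*p,28).round(1))
```

```text
[260 175   8  17 117] [263.7 183.3] [427.2  45.6  26. ]
[285 177  16  36 157] [293.7 189.1] [424.8  78.2  26. ]
[274 211   9   8  34] [277.4 213.2] [455.7  68.5  26. ]
[271 238   6  15  76] [273.7 245.6] [494.1  74.8  26. ]
[278 238   7  15  87] [281.4 245.4] [491.5  83.1  26. ]
[250 252  16   4  20] [256.6 253.5] [508.7  58.4  26. ]
(266, 185) [427.6  48.3  29.1] [427.8  48.4  28. ]
(295, 185) [419.8  78.1  27.8] [419.8  78.   28. ]
(279, 216) [459.1  71.4  23.6] [457.7  70.9  28. ]
(274, 245) [493.7  75.   24.8] [492.4  74.6  28. ]
(283, 245) [491.2  84.9  24.4] [489.7  84.4  28. ]
```

{"api": "apply_moves", "payload": {
  "series": "-0.008 0.0145 0.12 0.01 -0.45; 0 0 0.12 0 -0.45; 0 0 0.12 0 -0.45; 0 0 0.12 0 -0.45; 0 0 0.12 0 -0.45"
}}

```text
time: 2.4
tool_pos: [423.5, 62.4, 49.9]
tcp_rot: [-180.0, 0.0, -165.9]
ft_force: [0.6, -1.4, -0.7]
finger_gap: 62.0
grip_force: 0.0
```

{"api": "apply_moves", "payload": {
  "series": "0 0 0.07 0 -0.45; 0 0 0.05 0 -0.45; 0 0 0.02 0 -0.45; 0 0 0 0 -0.45"
}}

```text
time: 2.73
tool_pos: [422.2, 62.3, 7.8]
tcp_rot: [180.0, -0.2, -165.8]
ft_force: [-0.5, 0.4, 0.0]
finger_gap: 61.5
grip_force: 0.0
```

Run:
```python
from h import *
s,E,st=wrist("w2");print(st["tool_pos"],st["tcp_rot"],st["finger_gap"],st["ft_force"])
```

```text
[422.15982802  62.31587604   7.7905161 ] [ 179.95995553   -0.18531026 -165.8327515 ] 61.54394981381812 [-0.50516382  0.37213317  0.01609795]
```

View pics/w2.png

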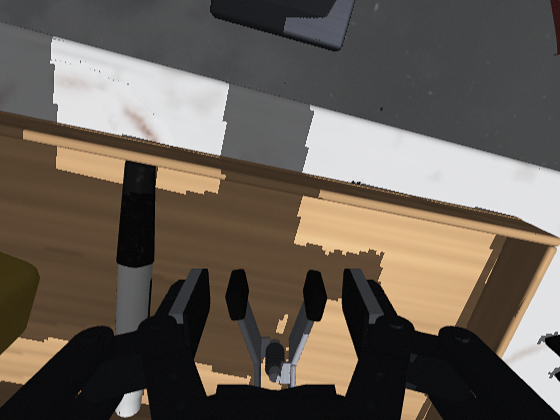

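The lever pads sit centred between the open fingers: pads at x = 237 to 314, fingers at 208 to 345. I'll close gradually.

{"api": "apply_moves", "payload": {
  "series": "0 0 0 0 0; 0 0 0 0 0.1; 0 0 0 0 0.2; 0 0 0 0 0.3; 0 0 0 0 0.37"
}}

```text
time: 3.2
tool_pos: [425.9, 62.3, 11.8]
tcp_rot: [-179.9, 0.2, -165.7]
ft_force: [-2.2, -0.9, 8.7]
finger_gap: 27.1
grip_force: 10.9
```

{"api": "apply_moves", "payload": {
  "series": "0 0 0 0 0.37; 0 0 0 0 0.37; 0 0 0 0 0.37"
}}

```text
time: 3.45
tool_pos: [425.9, 62.3, 11.8]
tcp_rot: [-179.9, 0.2, -165.7]
ft_force: [-2.2, -0.4, 9.1]
finger_gap: 26.9
grip_force: 11.0
```

{"api": "apply_moves", "payload": {
  "series": "0 0 -0.02 0 0.37; 0 0 -0.04 0 0.37; 0 0 -0.08 0 0.37; 0 0 -0.12 0 0.37; 0 0 -0.12 0 0.37"
}}

```text
time: 3.87
tool_pos: [422.6, 62.3, 124.6]
tcp_rot: [180.0, -0.1, -165.7]
ft_force: [0.4, 0.7, -0.5]
finger_gap: 27.1
grip_force: 9.0
```

{"api": "apply_moves", "payload": {
  "series": "0 0 -0.12 0 0.37; 0 0 -0.08 0 0.37; 0 0 0 0 0.37; 0 0 0 0 0.37"
}}

```text
time: 4.2
tool_pos: [425.2, 62.4, 186.1]
tcp_rot: [-179.9, 0.3, -165.7]
ft_force: [0.1, -0.6, -1.1]
finger_gap: 27.3
grip_force: 9.0
```

```bash
python3 - <<'E'
from h import *
s,E,st=wrist("w3");print(st["tool_pos"],st["tcp_rot"],st["finger_gap"],st["grip_force"])
s=snapshot("scene");pickle.dump(s,open("scene2.pkl","wb"))
E
python3 - <<'E'
import cv2,numpy as np,pickle
b=cv2.imread("pics/w3.png");a=pickle.load(open("scene2.pkl","rb"))["frame"]
cv2.imwrite("pics/c3.png",np.hstack([cv2.resize(b[210:420,180:380],(400,420)),cv2.resize(a[180:290,210:310],(400,440))[:420]]))
E
```

```text
[425.21303425  62.41880532 186.11840789] [-179.93153508    0.30857237 -165.73094007] 27.337065756183286 8.997057527303696
```

View pics/c3.png

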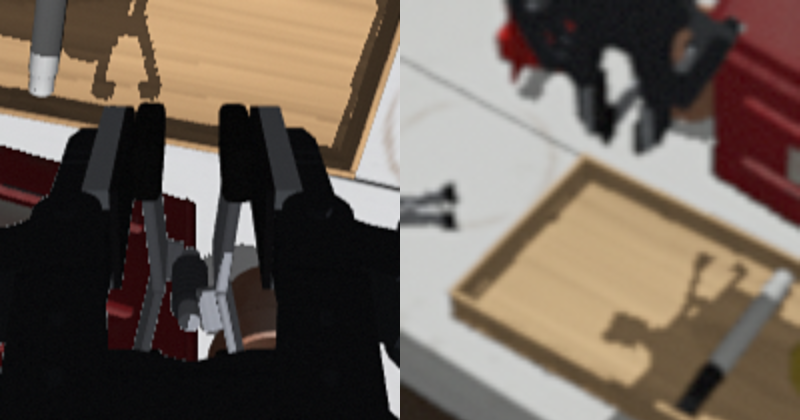

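The clamp is held by both lever pads with its jaws open, seen in the wrist crop (left) and the scene crop (right) at about (620,120). Next I'll refine the card pose from the clouds already taken.

Run:
```python
from h import *
for n in("top","scene"):
    s=pickle.load(open(n+".pkl","rb"));P=cloud(s).reshape(-1,3)
    for lo,hi in((35,95),(50,70),(86,102)):
        q=P[(P[:,2]>lo)&(P[:,2]<hi)&(abs(P[:,0]-658)<75)&(abs(P[:,1]-426)<28)]
        if len(q)<8: continue
        l=cv2.fitLine(q[:,:2].astype(np.float32),cv2.DIST_HUBER,0,.01,.01).ravel();d=l[:2]*np.sign(l[0]);n_=np.array([-d[1],d[0]])
        t=(q[:,:2]-[658,426])@d;o=(q[:,:2]-[658,426])@n_
        e=np.array([658,426])+d*t.min()+n_*np.median(o)
        print(n,lo,hi,len(q),"yaw",np.degrees(np.arctan2(d[1],d[0])).round(1),"t",t.min().round(1),np.percentile(t,3).round(1),t.max().round(1),"off",np.percentile(o,[5,50,95]).round(1),"edge",e.round(1))
f=pickle.load(open("scene.pkl","rb"))["frame"][120:185,185:275]
cv2.imwrite("pics/c4.png",cv2.resize(f,None,fx=8,fy=8,interpolation=2))
```

```text
top 35 95 143 yaw 10.6 t -49.8 -48.8 50.9 off [-1.8 -0.8  2.1] edge [609.2 416. ]
top 50 70 38 yaw 10.5 t -49.8 -49.1 46.9 off [-1.9 -1.   0. ] edge [609.2 416. ]
top 86 102 64 yaw 11.2 t -48.3 -45.3 50.9 off [-1.9  0.4  2.8] edge [610.6 417.1]
scene 35 95 299 yaw 11.0 t -54.9 -51.5 48.8 off [-2.8 -0.7  1.7] edge [604.2 414.8]
scene 50 70 101 yaw 11.0 t -54.9 -51.8 44.0 off [-3.  -1.   1.4] edge [604.3 414.6]
scene 86 102 68 yaw 11.4 t -53.9 -53.3 46.0 off [-2.9 -0.9  2.7] edge [605.3 414.5]
```

View pics/c4.png

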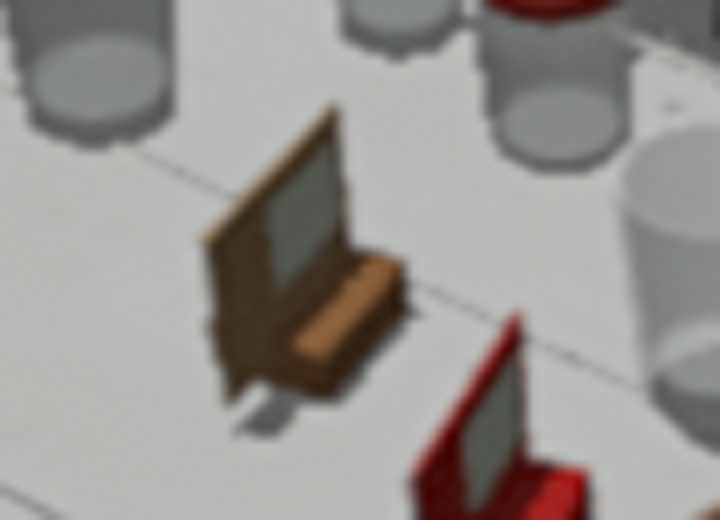

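Card edge is at about (607,417), with a yaw of 11°. The crop shows its near upright edge at (215,245) to (232,400) and the block behind it. I'll carry the clamp over to in front of it.

{"api": "apply_moves", "payload": {
  "series": "-0.0228 0.0423 0 0 0.37; -0.0456 0.0846 0 0 0.37; -0.0456 0.0846 0 0 0.37; -0.0456 0.0846 0 0 0.37; -0.0456 0.0846 0 0 0.37"
}}

```text
time: 4.72
tool_pos: [454.1, 189.1, 181.2]
tcp_rot: [-180.0, -0.2, -165.7]
ft_force: [0.5, -0.7, -0.3]
finger_gap: 27.3
grip_force: 9.0
```

{"api": "apply_moves", "payload": {
  "series": "-0.0456 0.0846 0 0 0.37; -0.0456 0.0846 0 0 0.37; -0.0456 0.0846 0 0 0.37; -0.0456 0.0846 0 0 0.37; -0.0456 0.0846 0 0 0.37"
}}

```text
time: 5.13
tool_pos: [489.0, 328.9, 180.7]
tcp_rot: [-179.9, -0.2, -165.7]
ft_force: [0.4, 0.1, -1.2]
finger_gap: 26.9
grip_force: 9.0
```

{"api": "apply_moves", "payload": {
  "series": "-0.0456 0.0846 0 0 0.37; -0.0456 0.0846 0 0 0.37; -0.0228 0.0423 0 0 0.37; 0 0 0 0.029 0.37; 0 0 0.04 0 0.37"
}}

```text
time: 5.55
tool_pos: [507.7, 399.2, 171.0]
tcp_rot: [180.0, 0.0, -169.1]
ft_force: [-0.0, 0.2, 0.0]
finger_gap: 27.0
grip_force: 9.0
```

{"api": "apply_moves", "payload": {
  "series": "0 0 0.08 0 0.37; 0 0 0.1 0 0.37; 0 0 0.1 0 0.37; 0 0 0.07 0 0.37; 0 0 0.025 0 0.37"
}}

```text
time: 5.97
tool_pos: [503.6, 394.7, 51.4]
tcp_rot: [-179.8, -0.6, -169.0]
ft_force: [-1.5, -0.4, -0.2]
finger_gap: 26.9
grip_force: 9.0
```

{"api": "apply_moves", "payload": {
  "series": "0 0 0 0 0.37; 0 0 0 0 0.37; 0 0 0 0 0.37; 0 0 0 0 0.37"
}}

```text
time: 6.3
tool_pos: [509.0, 398.8, 61.1]
tcp_rot: [179.9, 0.2, -169.0]
ft_force: [0.7, 0.0, -1.1]
finger_gap: 26.7
grip_force: 9.0
```

Run:
```python
from h import *
st=sense();print(st["tool_pos"],st["tcp_rot"],st["finger_gap"],st["grip_force"])
a=snapshot("scene");b=snapshot("top");pickle.dump((a,b),open("s5.pkl","wb"))
cv2.imwrite("pics/c5.png",np.hstack([cv2.resize(a["frame"][110:220,150:250],(400,440),interpolation=2),cv2.resize(b["frame"][140:250,130:230],(400,440),interpolation=2)]))
```

```text
[509.01170052 398.77294598  61.12941144] [ 179.91950435    0.19282499 -169.03761057] 26.659722718924716 8.985497653484344
```

View pics/c5.png

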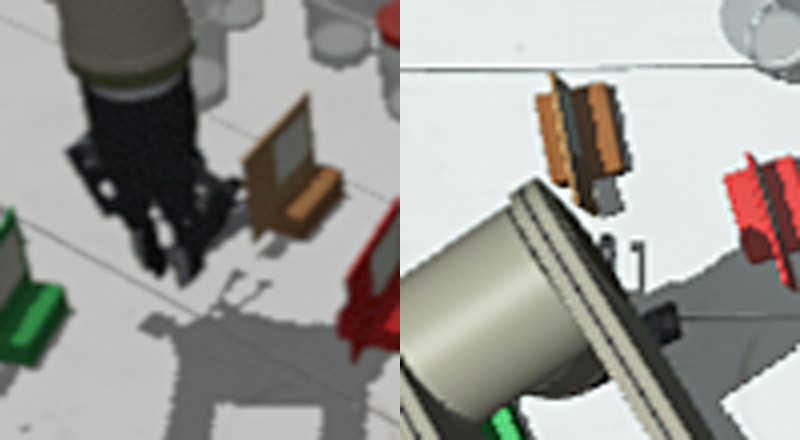

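Run:
```python
from h import *
a,b=pickle.load(open("s5.pkl","rb"))
e=np.array([607.5,417]);y=np.radians(11);d=np.array([np.cos(y),np.sin(y)]);n=np.array([-d[1],d[0]])
for nm,s in(("scene",a),("top",b)):
    P=cloud(s).reshape(-1,3);C=s["frame"].reshape(-1,3)
    X=np.c_[(P[:,:2]-e)@d,(P[:,:2]-e)@n,P[:,2]]
    k=(X[:,0]>-60)&(X[:,0]<-4)&(abs(X[:,1])<30)&(X[:,2]>35)&(X[:,2]<100)
    print(nm);i=np.argsort(X[k][:,0])[::-1][:30];print(np.c_[X[k],C[k]][i].round(0).astype(int).tolist())
```

```text
scene
[[-21, -13, 59, 70, 67, 68], [-23, -15, 72, 80, 79, 80], [-24, -16, 70, 72, 71, 70], [-24, -15, 66, 70, 70, 69], [-26, -14, 78, 85, 87, 88], [-27, -11, 74, 71, 69, 67], [-27, -16, 57, 94, 94, 96], [-27, -15, 76, 99, 96, 93], [-28, -17, 62, 66, 64, 65], [-29, -13, 80, 76, 77, 77], [-30, -15, 63, 71, 70, 67], [-31, -15, 59, 80, 80, 77], [-31, -14, 55, 133, 134, 132], [-31, -13, 70, 80, 78, 77], [-31, -10, 73, 81, 78, 77], [-32, -17, 68, 70, 68, 66], [-33, -15, 77, 93, 92, 89], [-34, -14, 65, 69, 68, 67], [-35, -20, 75, 74, 73, 71], [-35, -11, 61, 70, 66, 66], [-35, -16, 70, 71, 68, 67], [-35, -15, 63, 70, 68, 67], [-36, -12, 69, 69, 68, 67], [-36, -13, 74, 77, 75, 73], [-37, -15, 56, 144, 146, 145], [-37, -15, 60, 93, 93, 92], [-37, -13, 67, 70, 68, 68], [-39, -13, 57, 97, 97, 95], [-40, 12, 76, 62, 60, 60], [-41, -15, 63, 73, 71, 69]]
top
[[-20, -9, 76, 238, 240, 231], [-20, -11, 72, 175, 176, 167], [-21, -15, 77, 127, 129, 122], [-23, -9, 76, 226, 228, 219], [-24, -14, 73, 15, 16, 14], [-24, -12, 78, 88, 89, 85], [-24, -16, 71, 51, 50, 46], [-25, -15, 51, 105, 103, 97], [-26, -8, 76, 175, 178, 170], [-26, -11, 76, 86, 87, 82], [-27, -13, 74, 63, 60, 56], [-28, -17, 76, 67, 64, 60], [-28, -15, 52, 109, 107, 101], [-29, -10, 73, 59, 63, 59], [-29, -12, 71, 68, 64, 60], [-30, -15, 70, 69, 64, 61], [-32, -16, 61, 108, 107, 101], [-33, -15, 73, 100, 96, 90], [-34, -14, 55, 60, 59, 56], [-36, -14, 72, 114, 109, 103], [-36, -12, 77, 142, 139, 131], [-37, -14, 58, 94, 91, 86], [-38, -13, 68, 90, 87, 81], [-38, -11, 73, 99, 99, 93], [-40, -13, 55, 114, 111, 105], [-41, -12, 67, 47, 47, 44], [-42, -12, 51, 113, 110, 104]]
```

The right jaw is where expected: pad end at −21 mm, inner face at y ≈ −10, centre at z ≈ 67. I'll advance slowly along the card.

{"api": "apply_moves", "payload": {
  "series": "-0.004 0 0 0 0.37; -0.008 0 0 0 0.37; -0.008 0 0 0 0.37; -0.008 0 0 0 0.37; -0.008 0 0 0 0.37"
}}

```text
time: 6.82
tool_pos: [518.6, 400.1, 58.8]
tcp_rot: [180.0, 0.0, -169.0]
ft_force: [0.0, 0.3, -0.2]
finger_gap: 27.1
grip_force: 9.0
```

{"api": "apply_moves", "payload": {
  "series": "-0.008 0 0 0 0.37; -0.008 0 0 0 0.37; -0.008 0 0 0 0.37; -0.008 0 0 0 0.37; -0.004 0 0 0 0.37"
}}

```text
time: 7.23
tool_pos: [529.2, 402.1, 58.8]
tcp_rot: [180.0, 0.0, -169.1]
ft_force: [0.8, 0.4, -1.1]
finger_gap: 27.1
grip_force: 9.0
```

```bash
cat > chk.py <<'E'
from h import *
st=sense();print(st["tool_pos"],st["tcp_rot"],st["ft_force"],st["time"])
e=np.array([607.5,417]);y=np.radians(11);d=np.array([np.cos(y),np.sin(y)]);n=np.array([-d[1],d[0]])
print("tcp in card",(st["tool_pos"][:2]-e)@d,(st["tool_pos"][:2]-e)@n)
a=snapshot("scene");b=snapshot("top");pickle.dump((a,b),open("s6.pkl","wb"))
cv2.imwrite("pics/c6.png",np.hstack([cv2.resize(a["frame"][130:190,180:240],(400,400),interpolation=2),cv2.resize(b["frame"][155:215,150:210],(400,400),interpolation=2)]))
E
python3 chk.py
```

```text
[529.2259081  402.10938794  58.77991641] [ 1.79999857e+02  6.44971103e-03 -1.69052220e+02] [ 0.83881461  0.39182303 -1.10705721] 7.2333
tcp in card -79.67723910054252 0.3183712630877667
```

View pics/c6.png

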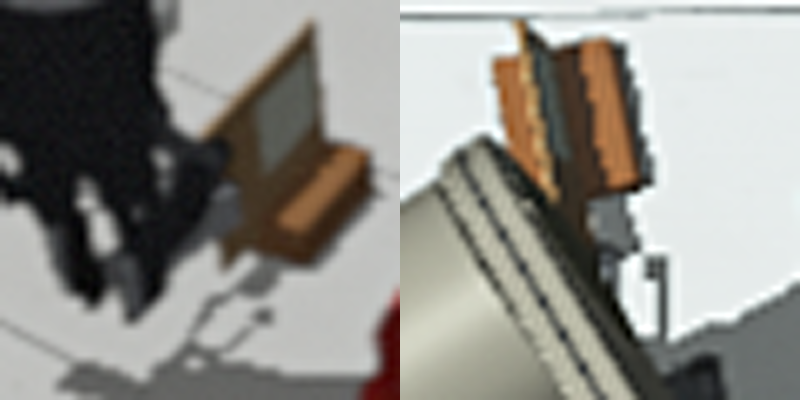

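The right jaw is just in front of the card's face at its edge and clear of it, in the left crop at (215,160). Continuing the last 23 mm.

{"api": "apply_moves", "payload": {
  "series": "-0.006 0 0 0 0.37; -0.008 0 0 0 0.37; -0.008 0 0 0 0.37; -0.008 0 0 0 0.37; -0.006 0 0 0 0.37"
}}

```text
time: 7.75
tool_pos: [539.8, 404.2, 58.9]
tcp_rot: [180.0, 0.0, -169.0]
ft_force: [0.1, 0.1, -1.1]
finger_gap: 26.8
grip_force: 9.0
```

{"api": "apply_moves", "payload": {
  "series": "-0.006 0 0 0 0.37; -0.008 0 0 0 0.37; -0.008 0 0 0 0.37; -0.008 0 0 0 0.37; -0.006 0 0 0 0.37"
}}

```text
time: 8.17
tool_pos: [550.4, 406.3, 58.8]
tcp_rot: [180.0, 0.0, -169.0]
ft_force: [-0.3, 0.7, -0.9]
finger_gap: 27.3
grip_force: 9.0
```

{"api": "apply_moves", "payload": {
  "series": "0 0 0 0 0.37; 0 0 0 0 0.37; 0 0 0 0 0.37; 0 0 0 0 0.37"
}}

```text
time: 8.5
tool_pos: [549.9, 406.2, 58.7]
tcp_rot: [-180.0, -0.0, -169.0]
ft_force: [-0.6, -0.5, -0.2]
finger_gap: 27.0
grip_force: 9.0
```

```bash
sed -i 's/c6/c7/' chk.py
cat >> chk.py <<'E'
for nm,s in(("scene",a),("top",b)):
    P=cloud(s).reshape(-1,3);C=s["frame"].reshape(-1,3).astype(int)
    X=np.c_[(P[:,:2]-e)@d,(P[:,:2]-e)@n,P[:,2]]
    k=(X[:,0]>-30)&(X[:,0]<40)&(abs(X[:,1])>4)&(abs(X[:,1])<25)&(X[:,2]>35)&(X[:,2]<100)
    i=np.argsort(X[k][:,0])[::-1][:25];print(nm,np.c_[X[k],C[k][:,2]-C[k][:,0]][i].round(0).astype(int).tolist())
E
python3 chk.py
```

```text
[549.90791282 406.17315518  58.74397522] [-1.79996957e+02 -9.73920763e-03 -1.69042230e+02] [-0.6427898  -0.53039297 -0.22791287] 8.5
tcp in card -58.599817708361265 0.36116311437115484
scene [[39, -5, 60, 10], [19, -15, 74, 5], [18, -17, 56, 7], [17, -12, 70, -5], [16, -13, 75, 0], [15, -15, 57, -2], [15, -17, 74, -3], [14, -16, 62, -2], [14, -15, 54, -1], [14, -17, 67, -3], [13, -18, 71, -4], [12, -15, 67, -4], [12, -12, 73, -4], [11, -14, 59, -5], [11, -14, 56, -5], [8, -16, 55, 0], [8, -14, 73, -6], [8, -18, 75, -5], [6, -13, 55, -3], [6, 13, 70, -5], [6, -15, 68, -3], [5, -14, 60, -4], [5, -4, 37, 28], [5, 12, 74, -2], [5, -16, 72, -5]]
top [[23, -10, 68, 13], [21, -14, 75, 12], [20, -17, 75, 9], [19, -10, 74, 3], [19, -15, 68, -12], [19, -17, 65, -9], [18, -14, 76, 2], [16, -17, 63, -12], [15, -13, 76, 2], [15, -15, 73, -12], [12, -17, 67, -11], [11, -15, 77, -11], [11, -15, 59, -4], [9, -14, 74, -4], [8, -14, 56, -2]]
```

View pics/c7.png

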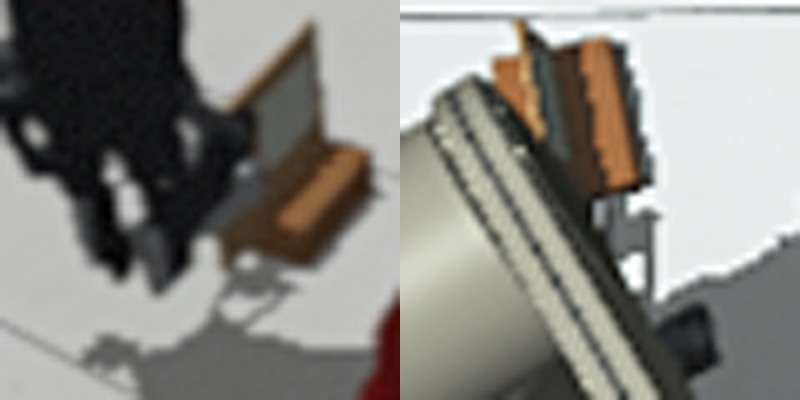

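The right jaw lies on the near side of the card (left crop, about (240,140)), and left-half depth points at y ≈ +12 to +13 mm put the other half on the far side. There is no contact force on the tool. Pad centres are about 15 mm past the edge and z ≈ 65, so I'm handing in.

```bash
python3 -c "
from bench import hand_in
print(hand_in())"
```

```text
the job is handed in; nothing more can be done
None
```

I handed the job in at 8.5 s with the clamp held squeezed open around the card's near edge: one jaw on each side, pads about 15 mm past the edge, and no contact force on the tool. The far jaw was mostly hidden from the cameras, and `hand_in()` returned no verdict.

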